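Tap the jammed tail roller of a belt conveyor home

TASK

The tail roller of the short conveyor (its belt is off) has jammed in its slots. Pick up the mallet and tap the two upright lugs lightly with it, on alternating ends and a few millimetres at a time, away from the drive end, until both ends of the roller sit against their end stops; never let one end get more than about 10 mm ahead of the other, and do not touch the lugs or roller with the gripper. Then lay the mallet back down on its rubber mat, and leave the other things where they are.

Things in the scene. Friction and masses are not known exactly. Their poses are not given: they have to be found in the camera images.
- conveyor: Fixed conveyor: green bed 136 mm wide between two aluminium rails, 62 mm high (but for the lugs). Origin on the table on its centre line; x runs along the rails from the drive roller (robot side) to the tail roller, y to the left. Rails from -130 to 160 mm in x. Yaw within 0.3 rad. Black end stops on the outer sides of the rails, x 90 to 104 mm, 62 mm high.
- left_end_face (a point): Centre of the striking face of the left (+y) lug of the tail roller, at 100 mm height and 98 mm to the left of the conveyor's centre line. The lug is a dark steel upright, 34 mm wide and 18 mm thick, rising from 60 to 130 mm above the table on a sliding bearing block; its striking face looks back along the conveyor's -x. With the joint at 0 the face is 20 mm ahead of the conveyor's origin along x.
- right_end_face (a point): The same point on the right (-y) lug, 98 mm to the right of the centre line.
- left_end (a joint): How far the left bearing block has slid along the conveyor's +x, in m: starts between 0 and 0.006, 0.030 against its end stop. It is stuck with about 6 N of friction and stays where it is left; each end moves on its own, the roller turning askew between them.
- right_end (a joint): The same for the right bearing block, with its own start.
- skew (a joint): How far the roller is askew, in rad: 0 when square, positive when the left end is ahead; 0.01 rad is 2 mm between the ends (196 mm apart). It binds solid at 0.1 either way.
- mallet: Mallet, 0.2 to 0.4 kg, lying on the mat. Origin under the middle of its head; the head is a block 44 mm (x) by 90 mm (y) by 50 mm high with flat white faces at both y ends, 45 mm from the origin; the square wooden handle, 24 mm thick, runs to -x, its axis 25 mm above the underside, and ends in a rubber butt 50 mm high and 36 mm wide (114 to 136 mm from the origin). Either face may strike.
- mallet_grip (a point): Point on the axis of the mallet's handle, 55 mm from the middle of the head, near its centre of mass, where it is well gripped across the handle.
- mallet_butt (a point): Middle of the mallet's butt, 125 mm from the middle of the head, on the handle's axis.
- mat: Black rubber mat 280 (x) by 160 (y) by 4 mm, fixed to the table, left or right of the conveyor. Origin under its centre.
- board: Wooden board 260 by 160 mm with small controllers, 30 mm high, fixed, on the other side of the conveyor. Origin under its centre.
- wrench: Loose wrench 140 mm long, lying on the table (to be left alone). Origin under its middle.
- magazine: Loose blue square tube on a foot 60 mm square, 124 mm tall (to be left alone). Origin under its centre.
- parts_bin: Loose yellow open bin 100 by 80 by 50 mm (to be left alone). Origin under its centre.
- offcut: Loose aluminium profile offcut 40 by 180 by 40 mm (to be left alone). Origin under its centre.
- roll_bearing: Loose steel bearing, 64 mm across and 20 mm high (to be left alone). Origin under its centre.
Mind the look-alikes: they are no part of the job. Leave any orange look-alike of the mallet alone.

How it is judged:
By the outcome, as a careful person would: the job done as asked, in the order asked, and still so for the second after the job is handed in, with the robot touching nothing.
It also fails if it takes over 64 s, if anything falls off the work surface, if the arm or the gripper's body presses on something with over 40 N, if the wrist force passes 120 N, or if a joint passes its speed limit or range.

ROBOT

A 6-joint arm with a two-finger parallel gripper is mounted at the origin on the work surface. World frame = base frame: x ahead of the robot, y to its left, z up, the work surface at z = 0. Lengths are in m, angles in rad, forces in N, time in s.
With the tool pointing down it reaches from about 0.35 to 0.975 m from the base axis. Payload 4.9 kg.
Tool frame: the origin (TCP) lies midway between the tips of the shut fingers; the grasp point (between the pads) lies 19 mm behind it; z points along the fingers, x is the direction in which the jaws open and shut, and the axes are right-handed (so a half turn about z gives the same grasp; the last joint's range is limited). The gripper opens to 85 mm and grips with 20 to 120 N. Pads are 22 mm wide; open, the fingers measure 114 mm over their backs; the gripper's body (76 mm by 85 mm) begins 54 mm behind the grasp point. The pads swing forward as they close: fully open they stand 13 mm farther back than shut.
Start: joints at [-1.298, 0.053, 1.613, -0, 1.476, -0.119], TCP at [0.239, -0.578, 0.231] pointing down, gripper open.
Joint ranges: [-3.01, 3.01], [-1.01, 2.22], [0.06, 2.58], [-1.02, 4.17], [0.09, 2.62], [-3.14, 3.14]. Speed limits (rad/s): [2.57, 2.57, 3.14, 3.14, 3.14, 3.14].

INTERFACE

Orientations are given as a rotation vector (axis times angle).
In Python, from station import ctrl gives the robot as it stands.
- The arm moves only by the tool step_arm, never from a script. Its argument "increments" is text: rows parted by semicolons, each of 6 numbers parted by spaces: the shift along the tool's x, y, z as a fraction of full scale, then the turn, a rotation vector about the tool's x, y, z as a fraction of full scale. In form: x y z rx ry rz; .... A call has 1 to 12 rows; each row shifts and turns the commanded pose from where the row before left it, along the tool's axes as they then stand; what a row does not reach is not made up. Full scale, the value 1, is 0.025 m for a shift and 0.1 rad for a turn. A row lasts 1/12 s, in which the tool goes at most 41.7 mm and 7.16 degrees, less where a joint would pass 70% of its speed; a pose out of reach is approached as far as the arm can. A call with a number of a shift or a turn outside -1 to 1 is refused whole. A call with a gripper value outside its range is refused whole. "fingers" is the opening, from -1 (shut) to 1 (fully open), so that 0 is half open, set as the call begins (left out, the last holds). The fingers move at their own pace and stop on an object; "newtons" is the grip in N (left out, the last holds). Time passes only in rows, so rows that do not move let the fingers close. It gives the time, the measured TCP pose, the force and the opening at its end, in the units of the state.
- ctrl.get_obs(): the state, without advancing time (a new reading comes with each control period).
- ctrl.get_image(name): name is "side" or "top"; returns a dict with "pixels" (480x640x3 uint8, red, green, blue), "intrinsics" (3x3 intrinsics, pixels), "eye" and "orientation" of the camera in the world. Camera axes: x right, y down, z forward; pixel columns grow to the right and rows downward; lengths in m; the calibration is good to about 2 mm. A picture is of the moment at which its call begins. There is no depth.
- ctrl.finish_job(): hands the job in, once; it reports no verdict.
The state is a dict: "t": time; "q": joint angles; "dq": joint speeds; "effort": joint torques, N m; "tool_pos": TCP position; "tool_rot": TCP orientation; "contact_force": force on the tool from outside, world axes, zero at the start; "wrist_torque": the same for the moment, N m; "opening": finger opening in m.
Only numpy, scipy, OpenCV 4.12 (cv2) and the standard library are available. Lean on these libraries where they do the work, as an engineer would, in place of code of your own. Each camera call takes 0.05 s, during which the arm holds its last target.

## Working session

There is one attempt and no reset: what is moved stays moved. The work goes in short steps, Python scripts to look and compute and a tool call to move; the robot and the scene stay as the last step left them, time stands still between calls to the robot, and variables do not carry over. Pictures are saved under pics/ and viewed, and the job is handed in when it is done.

Besides the shell and the picture viewer there is one more tool, called after ">>>" in YAML: its name, and indented under it one key for each argument. step_arm: Moves the arm, as the interface text tells. Shift numbers are shares of 0.025 m and turn numbers shares of 0.1 rad, none past 1 either way. Its arguments: {"type":"object","properties":{"increments":{"type":"string"},"fingers":{"type":"number"},"newtons":{"type":"number"}},"required":["increments"]}

```bash
mkdir -p pics; ls; cat > h.py <<'E'
import numpy as np, cv2
from station import ctrl
from scipy.spatial.transform import Rotation as R
def cam(name,fn=None):
    d=ctrl.get_image(name); 
    if fn: cv2.imwrite('pics/'+fn,cv2.cvtColor(d['pixels'],cv2.COLOR_RGB2BGR))
    return d
def Rm(d):
    o=np.array(d['orientation'],float)
    if o.shape==(3,3): return o
    if o.size==3: return R.from_rotvec(o).as_matrix()
    return None
def ray(d,u,v):
    k=np.linalg.inv(np.array(d['intrinsics']))@np.array([u,v,1.])
    return np.array(d['eye']),Rm(d)@k
def onz(d,u,v,z):
    e,r=ray(d,u,v); return e+r*(z-e[2])/r[2]
def proj(d,p):
    c=Rm(d).T@(np.array(p)-np.array(d['eye'])); q=np.array(d['intrinsics'])@c; return q[:2]/q[2]
E
python3 - <<'E'
from h import *
import pickle
for n in('top','side'):
    d=cam(n,n+'0.png'); pickle.dump(d,open(n+'0.pkl','wb')); print(n,d['eye'],d['orientation'],d['intrinsics'])
print(ctrl.get_obs())
E
```

```text
pics
top [0.45061767 0.01915106 1.07077903] [-2.18706848  2.20157675 -0.0783614 ] [[488.00263308   0.         319.440432  ]
 [  0.         488.00263308 243.5938267 ]
 [  0.           0.           1.        ]]
side [0.05562231 1.02732483 0.72453386] [-0.52890385  2.50715063 -1.43445116] [[601.73940389   0.         310.88148039]
 [  0.         601.73940389 253.36220289]
 [  0.           0.           1.        ]]
{'t': 0.1, 'q': array([-1.29799433e+00,  5.33224513e-02,  1.61414959e+00, -9.39351471e-06,
        1.47601560e+00, -1.19006682e-01]), 'dq': array([-0.00127003, -0.00238628, -0.0021088 ,  0.00022626, -0.00147356,
        0.00074435]), 'effort': array([ 5.32944023e-05, -3.94902813e+01, -3.71363819e+01,  2.51503036e-05,
        3.87409120e-03, -6.93711861e-07]), 'tool_pos': array([ 0.23850363, -0.57709167,  0.23017061]), 'tool_rot': array([-2.61034259e+00,  1.74585493e+00,  2.26894186e-03]), 'contact_force': array([-0.06341977, -0.90093438,  0.00422739]), 'wrist_torque': array([-0.02293648, -0.01382598,  0.0265571 ]), 'opening': 0.0852564273453494}
```

View pics/top0.png

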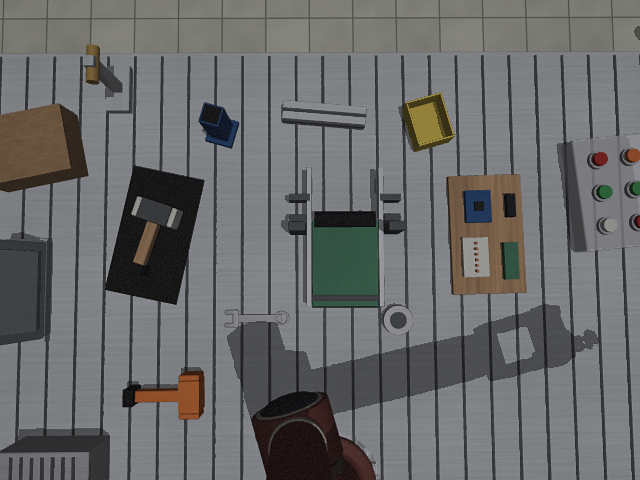

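View pics/side0.png

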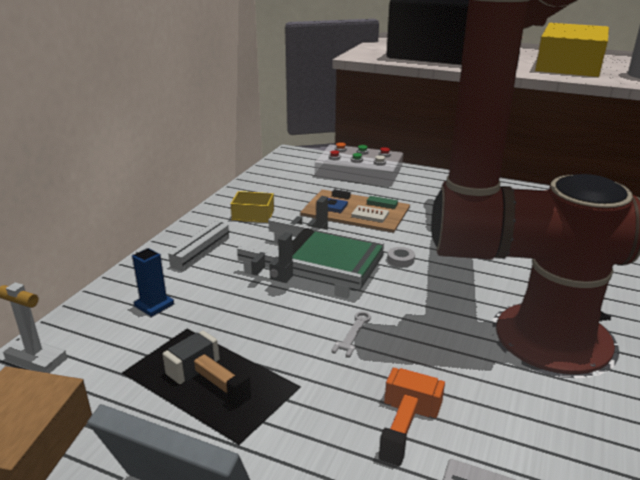

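Candidates for the mallet: the grey head with white faces and wooden handle on the black mat, top (157,212) and side (192,357); and the orange look-alike, top (165,395) and side (412,395). I choose the one on the mat and will check it in a close crop. I'll also crop the conveyor.

```bash
python3 - <<'E'
import pickle,cv2,numpy as np
t=pickle.load(open('top0.pkl','rb'))['pixels'][...,::-1]
s=pickle.load(open('side0.pkl','rb'))['pixels'][...,::-1]
a=cv2.resize(t[155:315,100:210],None,fx=3.6,fy=3.6,interpolation=2)
b=cv2.resize(t[160:315,280:420],None,fx=3.7,fy=3.7,interpolation=2)
b=b[:a.shape[0]];a=a[:b.shape[0]]
im=np.hstack([a,b]);im=np.clip(im.astype(float)*1.5,0,255).astype('uint8');print(im.shape)
im=im[:, :]; cv2.imwrite('pics/crop0.png',cv2.resize(im,(800,int(im.shape[0]*800/im.shape[1]))))
c=np.clip(cv2.resize(s[180:300,220:420],None,fx=4,fy=4,interpolation=2)*1.5,0,255);cv2.imwrite('pics/crop1.png',c.astype('uint8'))
E
```

```text
(574, 914, 3)
```

View pics/crop0.png

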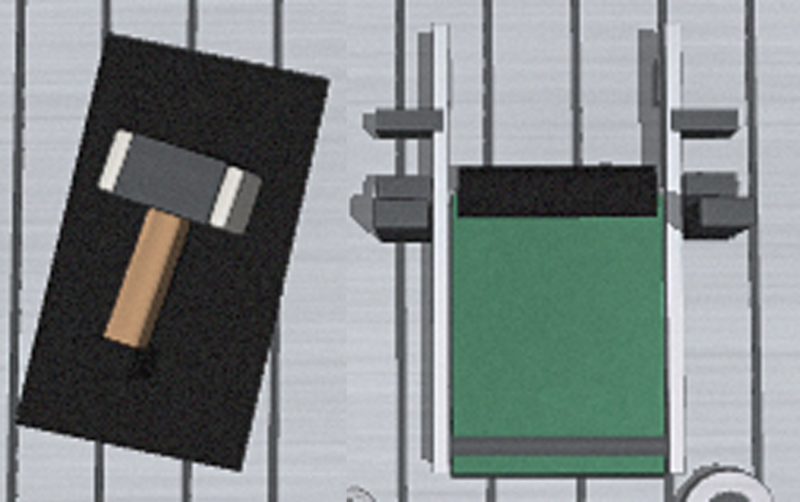

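View pics/crop1.png

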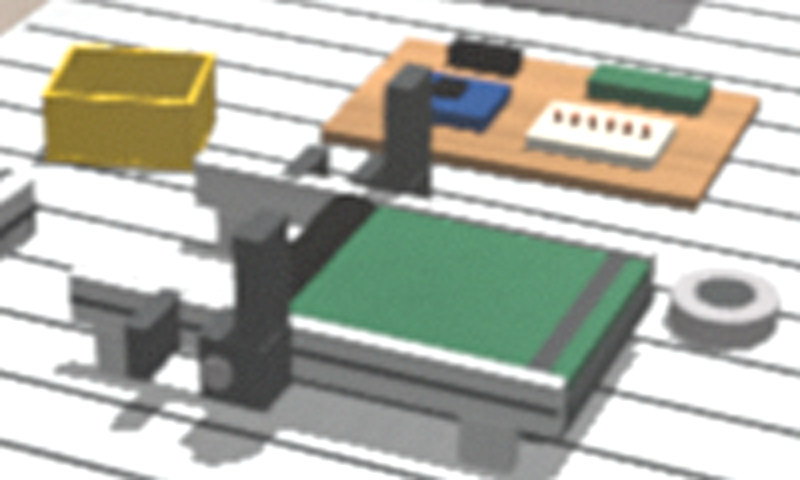

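The crop confirms the choice: the mallet on the mat has a dark head, white faces at crop (113,160) and (232,200), and a wooden handle at (145,280). The lug tops are at crop (402,213) left and (727,212) right. The stops are at y≈122. Next I measure.

```bash
python3 - <<'E'
from h import *
import pickle
d=pickle.load(open('top0.pkl','rb')); im=d['pixels']; hsv=cv2.cvtColor(im,cv2.COLOR_RGB2HSV)
def mask(lo,hi,roi):
    m=cv2.inRange(hsv,lo,hi); z=np.zeros_like(m); x0,y0,x1,y1=roi; z[y0:y1,x0:x1]=m[y0:y1,x0:x1]; return z
def big(m):
    c=max(cv2.findContours(m,0,1)[0],key=cv2.contourArea); return c
g=big(mask((60,60,30),(95,255,255),(290,160,400,320))); r=cv2.minAreaRect(g);b=cv2.boxPoints(r);print('green',r)
for p in b: print(p,onz(d,*p,0.058)[:2])
w=big(mask((5,80,60),(25,255,255),(125,210,190,275)));b=cv2.boxPoints(cv2.minAreaRect(w));print('wood')
for p in b: print(p,onz(d,*p,0.041)[:2])
# white faces
wm=mask((0,0,130),(180,70,255),(125,185,195,240))
for c in cv2.findContours(wm,0,1)[0]:
    if cv2.contourArea(c)>15:
        for p in cv2.boxPoints(cv2.minAreaRect(c)): print('wh',p,onz(d,*p,0.054)[:2])
# mat
o=ctrl.get_obs(); M=R.from_rotvec(o['tool_rot']).as_matrix();print(M.round(3))
big_=np.clip(cv2.resize(im[175:245,275:415,::-1],None,fx=5.7,fy=5.7,interpolation=2)*1.8,0,255).astype('uint8');cv2.imwrite('pics/lug0.png',big_)
for c in [(0.5,0.098),]: pass
E
```

```text
green ((344.5, 257.0), (74.0, 65.0), 90.0)
[312. 220.] [0.56296762 0.02469999]
[377. 220.] [ 0.56216871 -0.11100288]
[377. 294.] [ 0.40836012 -0.10881455]
[312. 294.] [0.40933666 0.02561366]
wood
[132.48924 261.11386] [0.48021289 0.40265869]
[146.94463 220.15694] [0.56657393 0.37366239]
[157.5631 223.9046] [0.55848235 0.3511748 ]
[143.10771 264.8615 ] [0.47218953 0.38028578]
wh [166.073   225.29929] [0.55409177 0.32924004]
wh [172.43796 207.79562] [0.59078089 0.31642761]
wh [176.45255 209.25546] [0.58766045 0.30801878]
wh [170.08759 226.75912] [0.55098275 0.32084954]
wh [130.85973 213.59277] [0.57908449 0.40287668]
wh [137.03621 196.29865] [0.61542324 0.39061305]
wh [141.0905  197.74661] [0.61232212 0.38210673]
wh [134.91402 215.04074] [0.57599453 0.39438876]
wh [125. 185.] [0.63943108 0.41614002]
wh [128. 185.] [0.63939834 0.40987517]
wh [128. 198.] [0.61193701 0.4093979 ]
wh [125. 198.] [0.61197124 0.41565237]
[[ 0.382 -0.924 -0.001]
 [-0.924 -0.382  0.002]
 [-0.002 -0.    -1.   ]]
```

View pics/lug0.png

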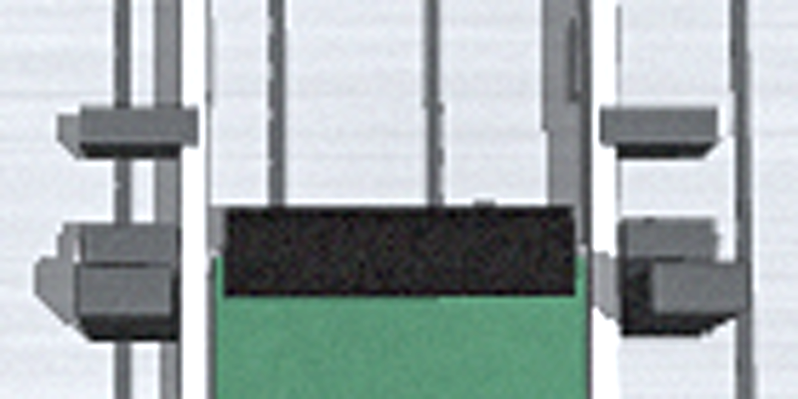

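```bash
python3 - <<'E'
from h import *
import pickle
d=pickle.load(open('top0.pkl','rb'))
c=lambda x,y:(275+(x+.5)/5.7-.5,175+(y+.5)/5.7-.5)
for n,x,y in [('L front',125,313),('L back',125,263),('R front',700,310),('R back',700,261),('L x0',77,290),('L x1',173,290),('R x0',652,290),('R x1',748,290)]:
    print(n,c(x,y),onz(d,*c(x,y),0.130))
print('stops near face z=62')
for x,y in [(140,145),(655,145),(140,106),(655,106)]: print(onz(d,*c(x,y),0.062))
im=d['pixels']
# rail ends
b=np.clip(cv2.resize(im[160:200,290:400,::-1],None,fx=7,fy=7,interpolation=2)*1.3,0,255).astype('uint8')
b2=np.clip(cv2.resize(im[280:320,290:400,::-1],None,fx=7,fy=7,interpolation=2)*1.3,0,255).astype('uint8')
cv2.imwrite('pics/rail0.png',np.vstack([b,b2]))
E
```

```text
L front (296.5175438596491, 229.5) [0.53669043 0.05435919 0.13      ]
L back (296.5175438596491, 220.7280701754386) [0.55374014 0.05429137 0.13      ]
R front (397.39473684210526, 228.9736842105263) [ 0.53652892 -0.14107099  0.13      ]
R back (397.39473684210526, 220.37719298245614) [ 0.55326976 -0.14135274  0.13      ]
L x0 (288.0964912280702, 225.46491228070175) [0.54462611 0.07061587 0.13      ]
L x1 (304.93859649122805, 225.46491228070175) [0.54443096 0.03803503 0.13      ]
R x0 (388.9736842105263, 225.46491228070175) [ 0.54345539 -0.12483652  0.13      ]
R x1 (405.8157894736842, 225.46491228070175) [ 0.5432595  -0.15754045  0.13      ]
stops near face z=62
[0.60447238 0.05118226 0.062     ]
[ 0.6034343 -0.1371825  0.062    ]
[0.61883752 0.05112031 0.062     ]
[ 0.61782291 -0.13741016  0.062     ]
```

View pics/rail0.png

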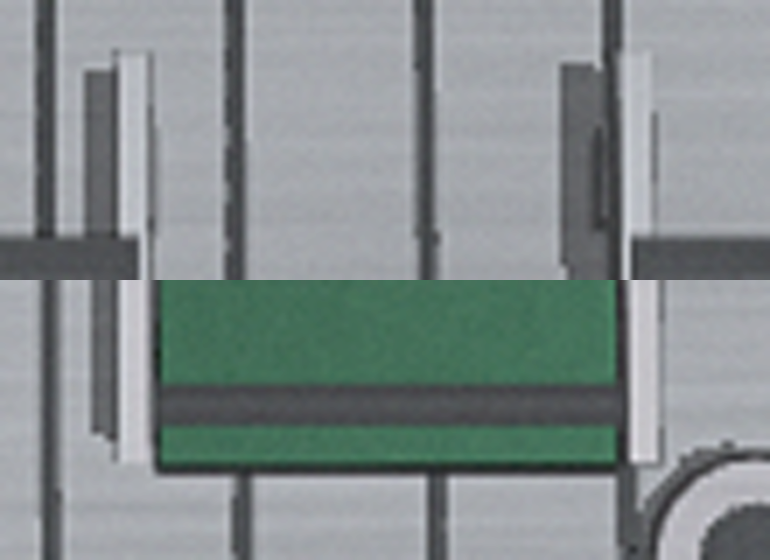

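The mallet head is at (0.583, 0.356) with yaw −0.327. The grip point is (0.531, 0.373), z≈0.029. The lug faces are at x≈0.537, at y 0.054 and −0.141. First I rotate the wrist (+2.42 rad of yaw), then travel.

>>> step_arm:
  increments: "0 0 0 0 0 -1;0 0 0 0 0 -1;0 0 0 0 0 -1;0 0 0 0 0 -1;0 0 0 0 0 -1;0 0 0 0 0 -1;0 0 0 0 0 -1;0 0 0 0 0 -1;0 0 0 0 0 -1;0 0 0 0 0 -1;0 0 0 0 0 -1;0 0 0 0 0 -1"
  fingers: 0.4

```text
t: 1.1
tool_pos: [0.2386, -0.5773, 0.2305]
tool_rot: [-3.14, -0.041, 0.001]
contact_force: [-0.1, 0.0, 0.0]
opening: 0.0595
```

>>> step_arm:
  increments: "0 0 0 0 0 -1;0 0 0 0 0 -1;0 0 0 0 0 -1;0 0 0 0 0 -1;0 0 0 0 0 -1;0 0 0 0 0 -1;0 0 0 0 0 -1;0 0 0 0 0 -1;0 0 0 0 0 -1;0 0 0 0 0 -1;0 0 0 0 0 -1;0 0 0 0 0 -1"

```text
t: 2.1
tool_pos: [0.2385, -0.5772, 0.2305]
tool_rot: [-2.569, -1.807, -0.001]
contact_force: [0.1, -0.6, 0.1]
opening: 0.0597
```

>>> step_arm:
  increments: "0.5 0 0 0 0 -0.2;1 0 0 0 0 0;1 0 0 0 0 0;1 0 0 0 0 0;1 0 0 0 0 0;1 0 0 0 0 0;1 0 0 0 0 0;1 0 0 0 0 0;1 0 0 0 0 0;1 0 0 0 0 0;1 0 0 0 0 0;1 0 0 0 0 0"

```text
t: 3.1
tool_pos: [0.332, -0.3036, 0.2307]
tool_rot: [-2.557, -1.824, -0.0]
contact_force: [-0.0, -0.7, 0.1]
opening: 0.0596
```

>>> step_arm:
  increments: "1 0 0 0 0 0;1 0 0 0 0 0;1 0 0 0 0 0;1 0 0 0 0 0;1 0 0 0 0 0;1 0 0 0 0 0;1 0 0 0 0 0;1 0 0 0 0 0;1 0 0 0 0 0;1 0 0 0 0 0;1 0 0 0 0 0;1 0 0 0 0 0"

```text
t: 4.1
tool_pos: [0.4286, -0.02, 0.2309]
tool_rot: [-2.557, -1.824, 0.0]
contact_force: [0.9, -0.2, -1.7]
opening: 0.0598
```

>>> step_arm:
  increments: "1 0 0 0 0 0;1 0 0 0 0 0;1 0 0 0 0 0;1 0 0 0 0 0;1 0 0 0 0 0;1 0 0 0 0 0;1 0 0 0 0 0;1 0 0 0 0 0;1 0 0 0 0 0;1 0 0 0 0 0;1 0 0 0 0 0;0 0 0 0 0 0"

```text
t: 5.1
tool_pos: [0.5177, 0.2417, 0.2307]
tool_rot: [-2.553, -1.828, -0.0]
contact_force: [-0.5, 0.9, 0.2]
opening: 0.0599
```

```bash
cat >> h.py <<'E'
def delta(p,yaw=None):
    o=ctrl.get_obs(); M=R.from_rotvec(o['tool_rot']).as_matrix()
    d=M.T@(np.array(p)-o['tool_pos']); y=np.arctan2(M[1,0],M[0,0])
    print('t',o['t'],'pos',o['tool_pos'].round(4),'yaw',round(y,4),'tilt',M[:,2].round(3),'F',o['contact_force'].round(1),'op',round(o['opening'],4))
    print('units',(d/0.025).round(2), 'rz', None if yaw is None else round(-(yaw-y)/0.1,2))
E
python3 -c "
from h import *
delta([.531,.373,.010],1.244)"
```

```text
t 5.1 pos [0.5177 0.2417 0.2307] yaw 1.2427 tilt [-0.001  0.001 -1.   ] F [-0.5  0.9  0.2] op 0.0599
units [ 5.13 -1.18  8.84] rz -0.01
```

>>> step_arm:
  increments: "1 -0.23 0.4 0 0 0;1 -0.23 0.6 0 0 0;1 -0.24 0.6 0 0 0;1 -0.24 0.6 0 0 0;1 -0.24 0.6 0 0 0;0.13 0 1 0 0 0;0 0 1 0 0 0;0 0 0.5 0 0 0;0 0 0 0 0 0"

```text
t: 5.85
tool_pos: [0.5286, 0.3674, 0.0942]
tool_rot: [-2.556, -1.825, 0.013]
contact_force: [0.1, -1.3, -0.1]
opening: 0.06
```

```bash
python3 -c "
from h import *
delta([.531,.373,.010],1.244)
d=cam('top','top1.png');s=cam('side','side1.png')
a=cv2.resize(d['pixels'][140:320,80:260,::-1],(400,400));b=cv2.resize(s['pixels'][280:460,100:320,::-1],(480,400));cv2.imwrite('pics/c1.png',cv2.resize(np.hstack([a,b]),(800,364)))"
```

```text
t 5.85 pos [0.5286 0.3674 0.0942] yaw 1.2401 tilt [-0.007 -0.004 -1.   ] F [ 0.1 -1.3 -0.1] op 0.06
units [0.26 0.04 3.37] rz -0.04
```

View pics/c1.png

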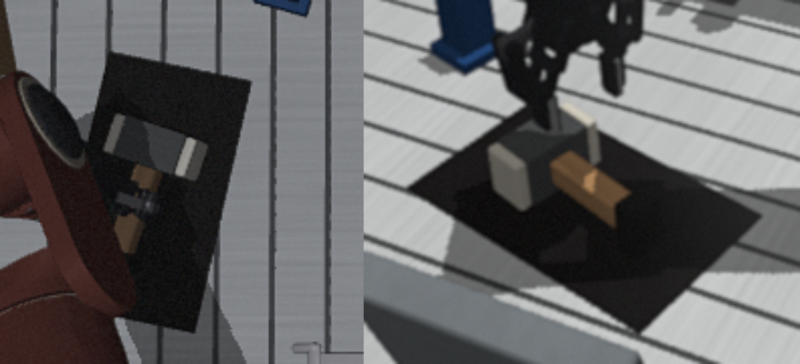

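The fingers straddle the wooden handle (crop (137,203)) behind the head, so I descend.

>>> step_arm:
  increments: "0.2 0 0.5 0 0 0;0 0 0.8 0 0 0;0 0 0.8 0 0 0;0 0 0.7 0 0 0;0 0 0.4 0 0 0;0 0 0.15 0 0 0;0 0 0 0 0 0;0 0 0 0 0 0"

```text
t: 6.62
tool_pos: [0.5344, 0.3744, 0.0163]
tool_rot: [2.556, 1.826, 0.003]
contact_force: [-0.6, 0.2, 0.9]
opening: 0.0594
```

```bash
python3 -c "
from h import *
delta([.531,.373,.010],1.244)
d=cam('top','top2.png');s=cam('side','side2.png')
a=cv2.resize(d['pixels'][180:270,110:200,::-1],(400,400));b=cv2.resize(s['pixels'][310:430,120:270,::-1],(500,400));cv2.imwrite('pics/c2.png',cv2.resize(np.hstack([a,b]),(800,356)))"
```

```text
t 6.6167 pos [0.5344 0.3744 0.0163] yaw 1.2408 tilt [ 0.002  0.001 -1.   ] F [-0.6  0.2  0.9] op 0.0594
units [-0.1  -0.11  0.25] rz -0.03
```

View pics/c2.png

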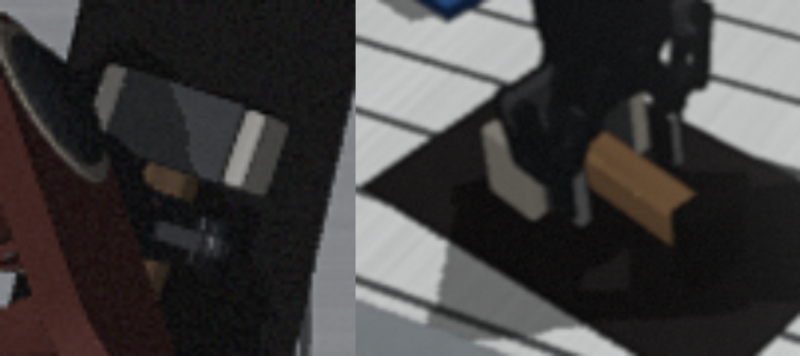

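The fingers stand on either side of the handle. I make a small correction and close.

>>> step_arm:
  increments: "-0.1 -0.1 0.25 0 0 0;0 0 0 0 0 0;0 0 0 0 0 0"

```text
t: 6.97
tool_pos: [0.5298, 0.3722, 0.0085]
tool_rot: [-2.556, -1.827, 0.001]
contact_force: [-0.8, 0.5, -0.3]
opening: 0.0596
```

>>> step_arm:
  increments: "0 0 0 0 0 0;0 0 0 0 0 0;0 0 0 0 0 0;0 0 0 0 0 0;0 0 0 0 0 0;0 0 0 0 0 0;0 0 0 0 0 0;0 0 0 0 0 0"
  fingers: -1
  newtons: 90

```text
t: 7.63
tool_pos: [0.5306, 0.3727, 0.0093]
tool_rot: [-2.556, -1.827, -0.002]
contact_force: [0.2, 0.8, 3.8]
opening: 0.0232
```

>>> step_arm:
  increments: "0 0 -0.5 0 0 0;0 0 -1 0 0 0;0 0 -1 0 0 0;0 0 -1 0 0 0;0 0 -1 0 0 0;0 0 0 0 0 0;0 0 0 0 0 0"

```text
t: 8.22
tool_pos: [0.5309, 0.3726, 0.1227]
tool_rot: [2.556, 1.826, 0.004]
contact_force: [-0.4, 0.3, -2.9]
opening: 0.0229
```

```bash
python3 -c "
from h import *
delta([.44,.109,.14],-0.008)
d=cam('top','top3.png');s=cam('side','side3.png')
a=cv2.resize(d['pixels'][140:320,80:260,::-1],(400,400));b=cv2.resize(s['pixels'][250:430,100:320,::-1],(480,400));cv2.imwrite('pics/c3.png',cv2.resize(np.hstack([a,b]),(800,364)))"
```

```text
t 8.2167 pos [0.5309 0.3726 0.1227] yaw 1.2409 tilt [ 0.002  0.001 -1.   ] F [-0.4  0.3 -2.9] op 0.0229
units [-11.15  -0.02  -0.71] rz 12.49
```

View pics/c3.png

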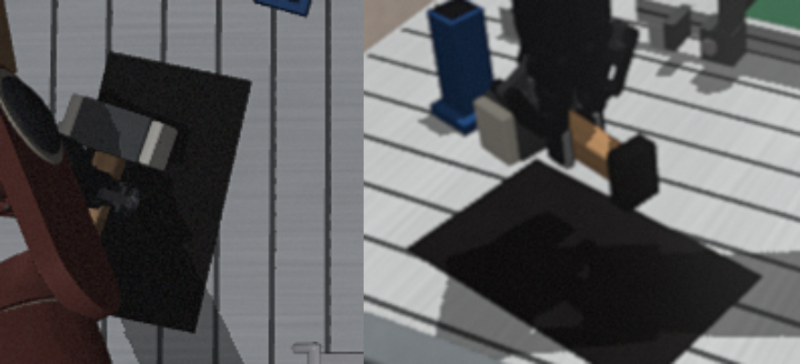

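The mallet is held level. I rotate it to face along the conveyor, then travel to behind the left lug.

>>> step_arm:
  increments: "0 0 -0.3 0 0 1;0 0 -0.3 0 0 1;0 0 -0.3 0 0 1;0 0 0 0 0 1;0 0 0 0 0 1;0 0 0 0 0 1;0 0 0 0 0 1;0 0 0 0 0 1;0 0 0 0 0 1;0 0 0 0 0 1;0 0 0 0 0 1;0 0 0 0 0 1"

```text
t: 9.32
tool_pos: [0.5287, 0.3714, 0.1402]
tool_rot: [3.138, 0.056, -0.008]
contact_force: [0.3, 0.9, -2.0]
opening: 0.0233
```

>>> step_arm:
  increments: "-0.4 0.5 0 0 0 0.5;-0.4 1 0 0 0 0;-0.4 1 0 0 0 0;-0.4 1 0 0 0 0;-0.4 1 0 0 0 0;-0.4 1 0 0 0 0;-0.4 1 0 0 0 0;-0.4 1 0 0 0 0;-0.4 1 0 0 0 0;0 1 0 0 0 0;0 1 0 0 0 0;0 0 0 0 0 0"

```text
t: 10.32
tool_pos: [0.4367, 0.107, 0.141]
tool_rot: [3.139, -0.02, -0.007]
contact_force: [0.3, 0.1, -2.3]
opening: 0.0226
```

```bash
python3 -c "
from h import *
delta([.46,.109,.081],-0.008)
d=cam('top','top4.png');s=cam('side','side4.png')
a=cv2.resize(d['pixels'][150:310,240:420,::-1],(450,400));b=cv2.resize(s['pixels'][150:330,200:400,::-1],(445,400));cv2.imwrite('pics/c4.png',cv2.resize(np.hstack([a,b]),(800,357)))"
```

```text
t 10.3167 pos [0.4367 0.107  0.141 ] yaw -0.0127 tilt [-0.004 -0.002 -1.   ] F [ 0.3  0.1 -2.3] op 0.0226
units [ 0.94 -0.1   2.4 ] rz -0.05
```

View pics/c4.png

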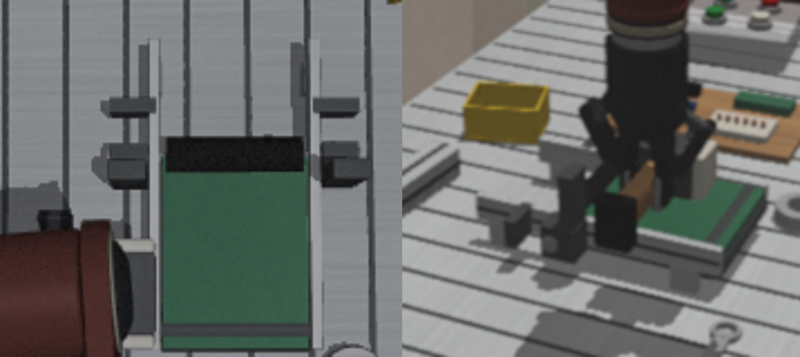

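>>> step_arm:
  increments: "0 0 0.4 0 0 0;0.3 -0.05 0.8 0 0 0;0.4 -0.05 0.8 0 0 0;0.2 0 0.4 0 0 0;0 0 0 0 0 0;0 0 0 0 0 0"

```text
t: 10.92
tool_pos: [0.4598, 0.1133, 0.082]
tool_rot: [3.141, -0.012, -0.006]
contact_force: [0.7, 0.2, -2.6]
opening: 0.0226
```

```bash
cat >> h.py <<'E'
def look(n,x0=270,y0=175,w=160,h=70):
    delta([.4917,.109,.081],-0.008)
    d=cam('top',n+'t.png');s=cam('side',n+'s.png')
    a=np.clip(cv2.resize(d['pixels'][175:245,270:420,::-1],(800,373),interpolation=2)*1.7,0,255).astype('uint8')
    b=np.clip(cv2.resize(s['pixels'][200:300,220:400,::-1],(400,222),interpolation=2)*1.5,0,255).astype('uint8')
    c=np.zeros((595,800,3),'uint8');c[:373]=a;c[373:,:400]=b;cv2.imwrite('pics/'+n+'.png',c)
E
python3 -c "
from h import *
look('c5')"
```

```text
t 10.9167 pos [0.4598 0.1133 0.082 ] yaw -0.0076 tilt [-0.004 -0.    -1.   ] F [ 0.7  0.2 -2.6] op 0.0226
units [1.28 0.16 0.04] rz 0.0
```

View pics/c5.png

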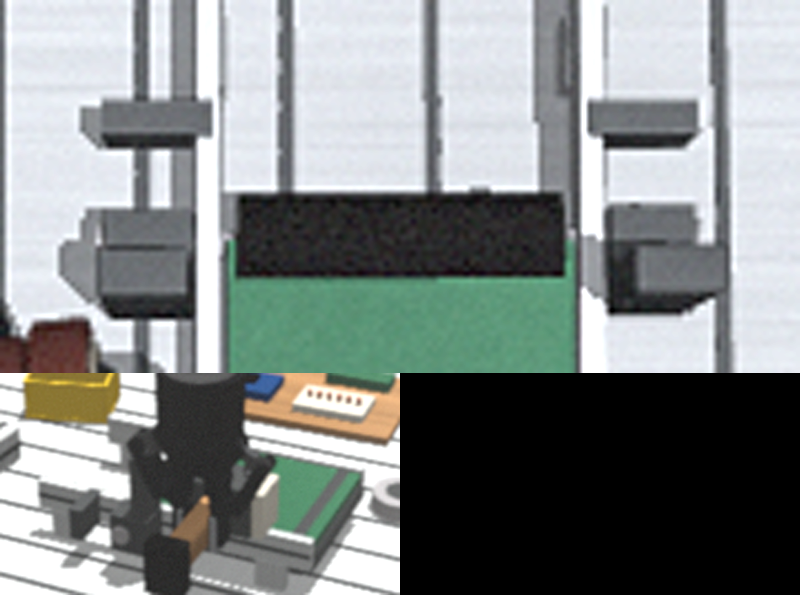

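>>> step_arm:
  increments: "0.4 0.1 0 0 0 0;0.5 0.05 0 0 0 0;0.2 0 0 0 0 0;0.06 0 0 0 0 0;0.06 0 0 0 0 0;0 0 0 0 0 0;0 0 0 0 0 0"

```text
t: 11.6
tool_pos: [0.4912, 0.1084, 0.0839]
tool_rot: [3.141, -0.014, -0.001]
contact_force: [-3.3, 0.5, 0.2]
opening: 0.0229
```

>>> step_arm:
  increments: "0.06 0 0 0 0 0;0.06 0 0 0 0 0;0.04 0 0 0 0 0;0 0 0 0 0 0"

```text
t: 11.93
tool_pos: [0.4948, 0.1084, 0.0837]
tool_rot: [3.141, -0.014, -0.002]
contact_force: [-5.1, -0.0, 0.1]
opening: 0.0227
```

```bash
python3 -c "
from h import *
look('c6')"
```

```text
t 11.9333 pos [0.4948 0.1084 0.0837] yaw -0.0092 tilt [-0.002 -0.    -1.   ] F [-5.1 -0.   0.1] op 0.0227
units [-0.13 -0.02  0.11] rz -0.01
```

View pics/c6.png

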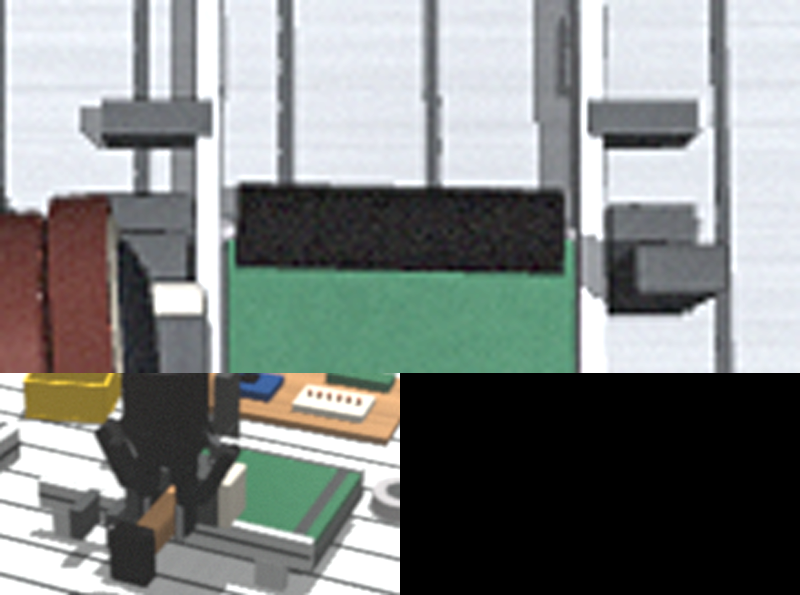

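The first left tap moved it about 5 mm (block edge crop y 208→194), at about 5 N. I back off and cross to the right lug.

>>> step_arm:
  increments: "-0.5 0 0.08 0 0 0;-0.3 0.6 0 0 0 0;0 1 0 0 0 0;0 1 0 0 0 0;0 1 0 0 0 0;0 1 0 0 0 0;0 1 0 0 0 0;0 1 0 0 0 0;0 0.8 0 0 0 0;0 0.38 0 0 0 0;0 0 0 0 0 0;0 0 0 0 0 0"

```text
t: 13.03
tool_pos: [0.474, -0.0857, 0.0818]
tool_rot: [-3.141, 0.015, -0.001]
contact_force: [0.2, -0.0, -2.3]
opening: 0.0228
```

>>> step_arm:
  increments: "0.3 0 0 0 0 0;0.3 0 0 0 0 0;0.05 0 0 0 0 0;0 0 0 0 0 0"

```text
t: 13.37
tool_pos: [0.4902, -0.0851, 0.0815]
tool_rot: [-3.141, 0.012, 0.002]
contact_force: [-1.8, 0.3, -2.0]
opening: 0.0228
```

```bash
python3 -c "
from h import *
look('c7')"
```

```text
t 13.3667 pos [ 0.4902 -0.0851  0.0815] yaw -0.0076 tilt [-0.001  0.001 -1.   ] F [-1.8  0.3 -2. ] op 0.0228
units [-0.   -7.76  0.03] rz 0.0
```

View pics/c7.png

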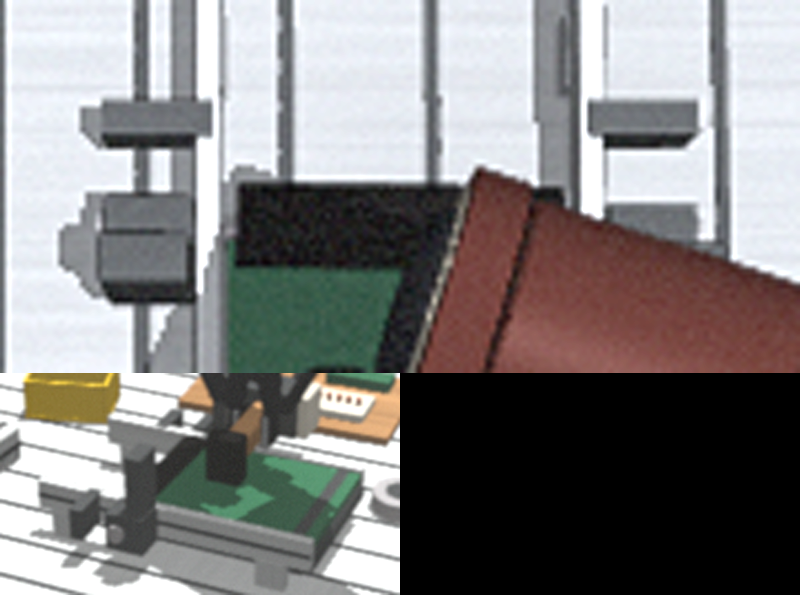

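>>> step_arm:
  increments: "0.08 0 0 0 0 0;0.08 0 0 0 0 0;0.08 0 0 0 0 0;0.04 0 0 0 0 0;0 0 0 0 0 0"

```text
t: 13.88
tool_pos: [0.4962, -0.0855, 0.0815]
tool_rot: [-3.14, 0.014, 0.004]
contact_force: [-6.2, 1.0, -0.7]
opening: 0.0228
```

>>> step_arm:
  increments: "-0.5 0 0 0 0 0;-0.3 -0.6 0 0 0 0;0 -1 0 0 0 0;0 -1 0 0 0 0;0 -1 0 0 0 0;0 -1 0 0 0 0;0 -1 0 0 0 0;0 -1 0 0 0 0;0 -0.8 0 0 0 0;0 -0.36 0 0 0 0;0 0 0 0 0 0;0 0 0 0 0 0"

```text
t: 14.88
tool_pos: [0.479, 0.1079, 0.0819]
tool_rot: [3.141, -0.013, 0.001]
contact_force: [-0.3, -0.7, -2.9]
opening: 0.0226
```

```bash
python3 -c "
from h import *
look('c8')"
```

```text
t 14.8833 pos [0.479  0.1079 0.0819] yaw -0.008 tilt [ 0.001 -0.001 -1.   ] F [-0.3 -0.7 -2.9] op 0.0226
units [ 0.51 -0.05  0.04] rz 0.0
```

View pics/c8.png

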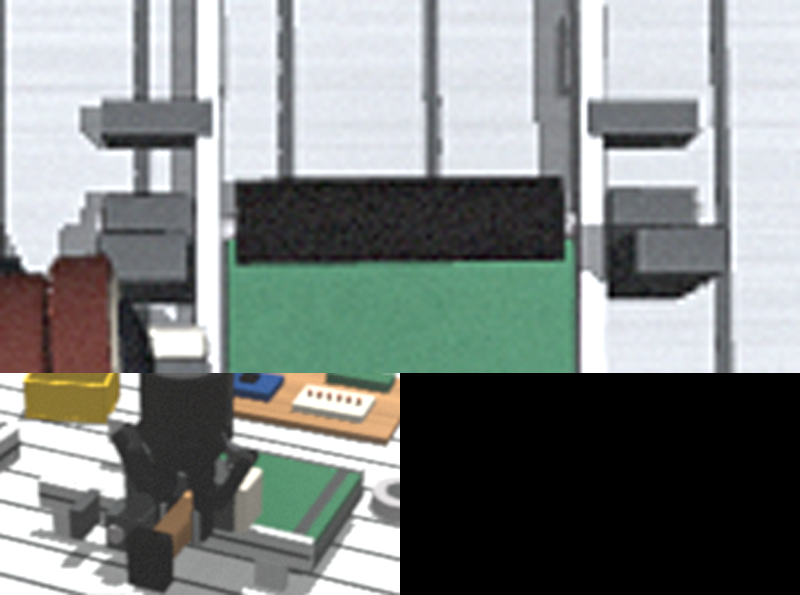

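Both moved: the left block edge is at crop y 194 and the right at 188, with stops at ≈136, so the remaining travel is ≈22 mm left and ≈20 mm right. Left tap now, to about TCP x 0.501.

>>> step_arm:
  increments: "0.35 0.04 0 0 0 0;0.2 0 0 0 0 0;0.09 0 0 0 0 0;0.08 0 0 0 0 0;0.08 0 0 0 0 0;0.08 0 0 0 0 0;0 0 0 0 0 0"

```text
t: 15.57
tool_pos: [0.5002, 0.1062, 0.0814]
tool_rot: [3.141, -0.016, -0.005]
contact_force: [-4.3, -1.1, -0.2]
opening: 0.0224
```

>>> step_arm:
  increments: "-0.5 0 0 0 0 0;-0.3 0.6 0 0 0 0;0 1 0 0 0 0;0 1 0 0 0 0;0 1 0 0 0 0;0 1 0 0 0 0;0 1 0 0 0 0;0 1 0 0 0 0;0 0.8 0 0 0 0;0 0.36 0 0 0 0;0 0 0 0 0 0;0 0 0 0 0 0"

```text
t: 16.57
tool_pos: [0.4791, -0.0869, 0.0817]
tool_rot: [-3.141, 0.016, -0.0]
contact_force: [-0.2, 0.0, -2.2]
opening: 0.0229
```

>>> step_arm:
  increments: "0.35 0 0 0 0 0;0.25 0 0 0 0 0;0.1 0 0 0 0 0;0.08 0 0 0 0 0;0.08 0 0 0 0 0;0.08 0 0 0 0 0;0 0 0 0 0 0"

```text
t: 17.15
tool_pos: [0.5022, -0.0862, 0.0815]
tool_rot: [-3.141, 0.013, 0.004]
contact_force: [-4.2, 0.9, 0.2]
opening: 0.0231
```

>>> step_arm:
  increments: "-0.5 0 0 0 0 0;-0.3 -0.6 0 0 0 0;0 -1 0 0 0 0;0 -1 0 0 0 0;0 -1 0 0 0 0;0 -1 0 0 0 0;0 -1 0 0 0 0;0 -1 0 0 0 0;0 -0.8 0 0 0 0;0 -0.4 0 0 0 0;0 0 0 0 0 0;0 0 0 0 0 0"

```text
t: 18.15
tool_pos: [0.4841, 0.1086, 0.0818]
tool_rot: [3.141, -0.011, 0.0]
contact_force: [0.8, -0.9, -2.4]
opening: 0.023
```

```bash
python3 -c "
from h import *
look('c9')"
```

```text
t 18.15 pos [0.4841 0.1086 0.0818] yaw -0.0072 tilt [ 0. -0. -1.] F [ 0.8 -0.9 -2.4] op 0.023
units [ 0.3  -0.02  0.03] rz 0.01
```

View pics/c9.png

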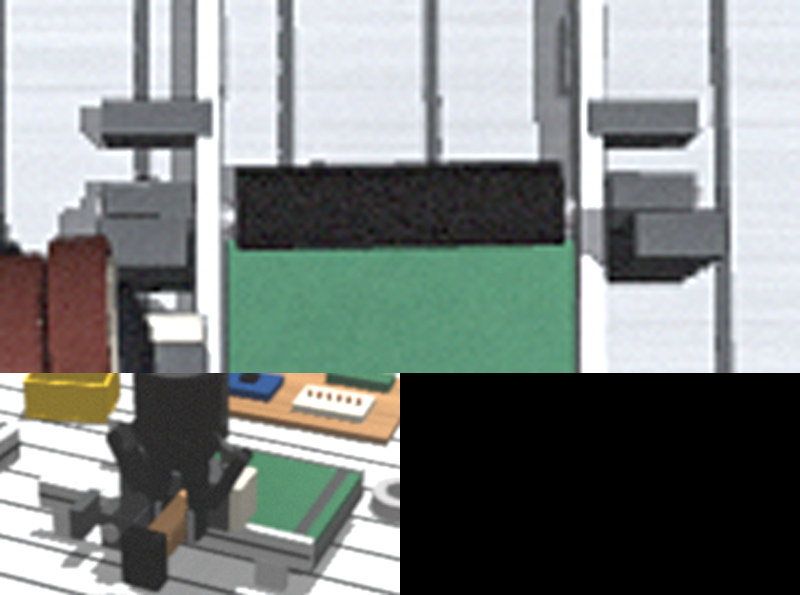

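Left edge 181, right 172: L≈12.5, R≈16 mm, a difference of about 3.5. Continuing.

>>> step_arm:
  increments: "0.35 0 0 0 0 0;0.2 0 0 0 0 0;0.11 0 0 0 0 0;0.08 0 0 0 0 0;0.08 0 0 0 0 0;0.1 0 0 0 0 0;0 0 0 0 0 0"

```text
t: 18.83
tool_pos: [0.5069, 0.1072, 0.0815]
tool_rot: [3.141, -0.016, -0.004]
contact_force: [-4.3, -1.1, -0.3]
opening: 0.0228
```

>>> step_arm:
  increments: "-0.5 0 0 0 0 0;-0.3 0.6 0 0 0 0;0 1 0 0 0 0;0 1 0 0 0 0;0 1 0 0 0 0;0 1 0 0 0 0;0 1 0 0 0 0;0 1 0 0 0 0;0 0.8 0 0 0 0;0 0.36 0 0 0 0;0 0 0 0 0 0;0 0 0 0 0 0"

```text
t: 19.83
tool_pos: [0.4857, -0.086, 0.0818]
tool_rot: [-3.141, 0.016, -0.0]
contact_force: [-0.8, 0.7, -2.7]
opening: 0.0231
```

R to about 0.5085 (0.91 units).

>>> step_arm:
  increments: "0.35 0 0 0 0 0;0.22 0 0 0 0 0;0.1 0 0 0 0 0;0.08 0 0 0 0 0;0.08 0 0 0 0 0;0.08 0 0 0 0 0;0 0 0 0 0 0"

```text
t: 20.42
tool_pos: [0.5079, -0.0853, 0.0815]
tool_rot: [-3.141, 0.013, 0.004]
contact_force: [-4.1, 1.8, 0.3]
opening: 0.0228
```

>>> step_arm:
  increments: "-0.5 0 0 0 0 0;-0.3 -0.6 0 0 0 0;0 -1 0 0 0 0;0 -1 0 0 0 0;0 -1 0 0 0 0;0 -1 0 0 0 0;0 -1 0 0 0 0;0 -1 0 0 0 0;0 -0.8 0 0 0 0;0 -0.38 0 0 0 0;0 0 0 0 0 0;0 0 0 0 0 0"

```text
t: 21.42
tool_pos: [0.4899, 0.1089, 0.0818]
tool_rot: [3.141, -0.012, 0.0]
contact_force: [0.1, 0.6, -2.6]
opening: 0.0229
```

```bash
python3 -c "
from h import *
look('c10')"
```

```text
t 21.4167 pos [0.4899 0.1089 0.0818] yaw -0.0073 tilt [ 0.    -0.001 -1.   ] F [ 0.1  0.6 -2.6] op 0.0229
units [ 0.07 -0.01  0.03] rz 0.01
```

View pics/c10.png

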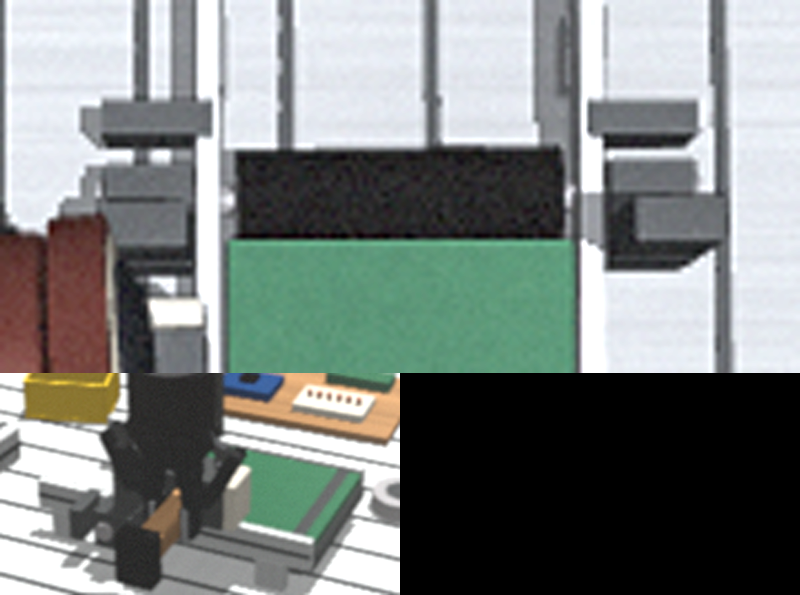

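L has about 11 mm left and R about 9. Next pair.

>>> step_arm:
  increments: "0.35 0 0 0 0 0;0.22 0 0 0 0 0;0.11 0 0 0 0 0;0.08 0 0 0 0 0;0.08 0 0 0 0 0;0.08 0 0 0 0 0;0 0 0 0 0 0"

```text
t: 22.1
tool_pos: [0.5126, 0.1077, 0.0815]
tool_rot: [3.141, -0.016, -0.005]
contact_force: [-4.1, -0.8, -0.2]
opening: 0.0226
```

>>> step_arm:
  increments: "-0.5 0 0 0 0 0;-0.3 0.6 0 0 0 0;0 1 0 0 0 0;0 1 0 0 0 0;0 1 0 0 0 0;0 1 0 0 0 0;0 1 0 0 0 0;0 1 0 0 0 0;0 0.8 0 0 0 0;0 0.38 0 0 0 0;0 0 0 0 0 0;0 0 0 0 0 0"

```text
t: 23.1
tool_pos: [0.4914, -0.086, 0.0818]
tool_rot: [-3.141, 0.016, -0.0]
contact_force: [1.2, -0.3, -2.6]
opening: 0.0229
```

>>> step_arm:
  increments: "0.35 0 0 0 0 0;0.22 0 0 0 0 0;0.1 0 0 0 0 0;0.08 0 0 0 0 0;0.08 0 0 0 0 0;0.06 0 0 0 0 0;0 0 0 0 0 0"

```text
t: 23.68
tool_pos: [0.513, -0.0852, 0.0815]
tool_rot: [-3.141, 0.013, 0.004]
contact_force: [-3.0, 2.2, -0.0]
opening: 0.0226
```

>>> step_arm:
  increments: "-0.5 0 0 0 0 0;-0.3 -0.6 0 0 0 0;0 -1 0 0 0 0;0 -1 0 0 0 0;0 -1 0 0 0 0;0 -1 0 0 0 0;0 -1 0 0 0 0;0 -1 0 0 0 0;0 -0.8 0 0 0 0;0 -0.38 0 0 0 0;0 0 0 0 0 0;0 0 0 0 0 0"

```text
t: 24.68
tool_pos: [0.4952, 0.1089, 0.0818]
tool_rot: [3.141, -0.011, 0.0]
contact_force: [0.6, -0.8, -2.6]
opening: 0.0229
```

```bash
python3 -c "
from h import *
look('c11')"
```

```text
t 24.6833 pos [0.4952 0.1089 0.0818] yaw -0.0073 tilt [ 0. -0. -1.] F [ 0.6 -0.8 -2.6] op 0.0229
units [-0.14 -0.    0.03] rz 0.01
```

View pics/c11.png

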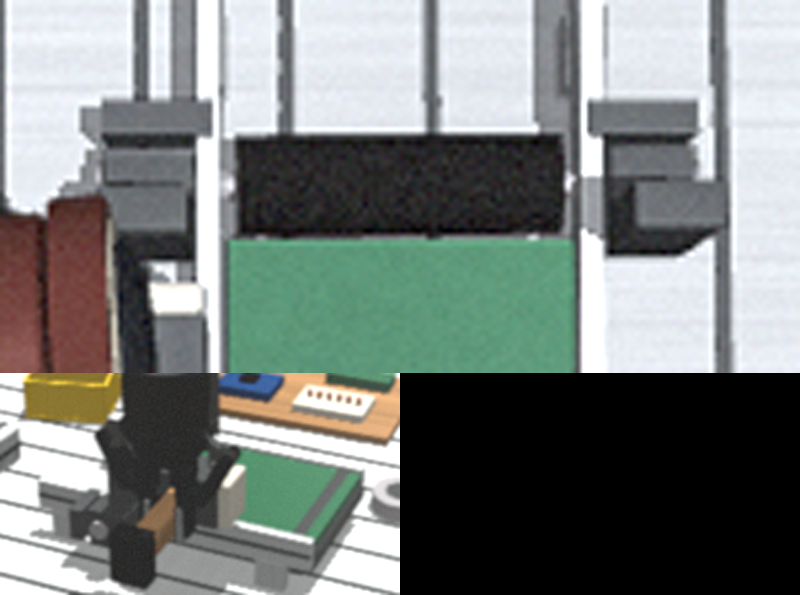

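L has ≈5 mm left and R ≈4. For the last taps I advance finely until the force shows the stop.

>>> step_arm:
  increments: "0.35 0 0 0 0 0;0.25 0 0 0 0 0;0.11 0 0 0 0 0;0.08 0 0 0 0 0;0.08 0 0 0 0 0;0 0 0 0 0 0"

```text
t: 25.28
tool_pos: [0.5167, 0.1076, 0.0815]
tool_rot: [3.141, -0.016, -0.004]
contact_force: [-3.4, -0.6, -0.9]
opening: 0.0225
```

>>> step_arm:
  increments: "0.04 0 0 0 0 0;0.04 0 0 0 0 0;0 0 0 0 0 0"

```text
t: 25.53
tool_pos: [0.5184, 0.1076, 0.0815]
tool_rot: [3.141, -0.016, -0.004]
contact_force: [-5.5, -0.8, -0.0]
opening: 0.0227
```

>>> step_arm:
  increments: "0.04 0 0 0 0 0;0 0 0 0 0 0"

```text
t: 25.7
tool_pos: [0.5186, 0.1076, 0.0814]
tool_rot: [3.141, -0.016, -0.008]
contact_force: [-9.0, -0.6, 1.9]
opening: 0.0224
```

>>> step_arm:
  increments: "0.04 0 0 0 0 0;0 0 0 0 0 0"

```text
t: 25.87
tool_pos: [0.5186, 0.1077, 0.0813]
tool_rot: [3.141, -0.017, -0.012]
contact_force: [-12.9, -0.9, 4.6]
opening: 0.0228
```

The left end stalls at 0.5186 as the force rises to 13 N, so it is on its stop. Now the right.

>>> step_arm:
  increments: "-0.5 0 0 0 0 0;-0.4 0.6 0 0 0 0;0 1 0 0 0 0;0 1 0 0 0 0;0 1 0 0 0 0;0 1 0 0 0 0;0 1 0 0 0 0;0 1 0 0 0 0;0 0.8 0 0 0 0;0 0.38 0 0 0 0;0 0 0 0 0 0;0 0 0 0 0 0"

```text
t: 26.87
tool_pos: [0.4969, -0.0861, 0.0818]
tool_rot: [-3.141, 0.016, -0.0]
contact_force: [-0.2, -0.7, -1.8]
opening: 0.0225
```

>>> step_arm:
  increments: "0.35 0 0 0 0 0;0.22 0 0 0 0 0;0.1 0 0 0 0 0;0.06 0 0 0 0 0;0.06 0 0 0 0 0;0 0 0 0 0 0"

```text
t: 27.37
tool_pos: [0.5161, -0.0853, 0.0815]
tool_rot: [-3.141, 0.013, 0.004]
contact_force: [-3.5, 1.7, 0.1]
opening: 0.0229
```

>>> step_arm:
  increments: "0.04 0 0 0 0 0;0.04 0 0 0 0 0;0 0 0 0 0 0"

```text
t: 27.62
tool_pos: [0.5174, -0.0852, 0.0814]
tool_rot: [-3.141, 0.013, 0.006]
contact_force: [-6.6, 2.3, 2.0]
opening: 0.0227
```

>>> step_arm:
  increments: "0.04 0 0 0 0 0;0 0 0 0 0 0"

```text
t: 27.78
tool_pos: [0.5175, -0.0852, 0.0813]
tool_rot: [-3.14, 0.014, 0.01]
contact_force: [-11.6, 1.8, 3.2]
opening: 0.0226
```

>>> step_arm:
  increments: "0.04 0 0 0 0 0;0 0 0 0 0 0"

```text
t: 27.95
tool_pos: [0.5176, -0.0851, 0.0812]
tool_rot: [-3.14, 0.014, 0.014]
contact_force: [-15.0, 2.5, 6.7]
opening: 0.0227
```

The right end stalls at 0.5175 with 15 N. I back off and head back, with a look on the way.

>>> step_arm:
  increments: "-0.5 0 0 0 0 0;-1 0 0 0 0 0;-0.8 -0.5 -0.5 0 0 0;0 -1 -1 0 0 0;0 -1 -1 0 0 0;0 -1 0 0 0 0;0 -1 0 0 0 0;0 -1 0 0 0 0;0 -1 0 0 0 0;0 -1 0 0 0 0;0 -1 0 0 0 0;0 0 0 0 0 0"

```text
t: 28.95
tool_pos: [0.465, 0.1307, 0.1446]
tool_rot: [-3.139, 0.006, -0.002]
contact_force: [-0.5, 0.3, -2.4]
opening: 0.0225
```

```bash
python3 -c "
from h import *
look('c12')
delta([.531,.373,.12],1.241)"
```

```text
t 28.95 pos [0.465  0.1307 0.1446] yaw -0.0039 tilt [ 0.001  0.002 -1.   ] F [-0.5  0.3 -2.4] op 0.0225
units [1.07 0.87 2.54] rz 0.04
t 29.05 pos [0.465  0.1278 0.1443] yaw -0.0059 tilt [ 0. -0. -1.] F [ 0.1 -0.1 -2.9] op 0.0226
units [ 2.58 -9.82  0.97] rz -12.47
```

View pics/c12.png

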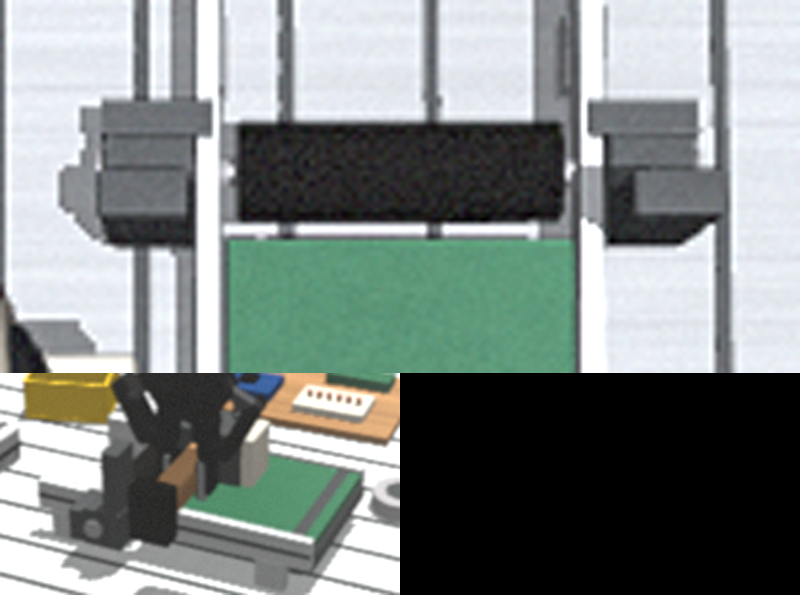

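Both blocks meet their stops (boundaries at crop y≈134 on both sides) and the roller is square. Now the mallet goes back over the mat.

>>> step_arm:
  increments: "0.2 -0.8 0 0 0 0;0.25 -1 0 0 0 0;0.25 -1 0 0 0 0;0.25 -1 0 0 0 0;0.25 -1 0 0 0 0;0.25 -1 0 0 0 0;0.25 -1 0 0 0 0;0.25 -1 0 0 0 0;0.25 -1 0 0 0 0;0.25 -0.8 0 0 0 0;0.12 -0.22 0 0 0 0;0 0 0 0 0 0"

```text
t: 30.05
tool_pos: [0.5322, 0.3719, 0.1441]
tool_rot: [3.141, -0.013, 0.0]
contact_force: [-0.2, -0.4, -1.1]
opening: 0.0225
```

>>> step_arm:
  increments: "0 0 0 0 0 -1;0 0 0 0 0 -1;0 0 0 0 0 -1;0 0 0 0 0 -1;0 0 0 0 0 -1;0 0 0 0 0 -1;0 0 0 0 0 -1;0 0 0 0 0 -1;0 0 0 0 0 -1;0 0 0 0 0 -1;0 0 0 0 0 -1;0 0 0 0 0 -1"

```text
t: 31.05
tool_pos: [0.5314, 0.3696, 0.1441]
tool_rot: [2.597, 1.766, -0.002]
contact_force: [-0.5, 0.1, -2.5]
opening: 0.0225
```

>>> step_arm:
  increments: "0 0 0 0 0 -0.5;0 0 0.5 0 0 0;0 0 0.5 0 0 0;0 0 0 0 0 0;0 0 0 0 0 0"

```text
t: 31.47
tool_pos: [0.53, 0.3703, 0.1165]
tool_rot: [-2.557, -1.825, 0.008]
contact_force: [-0.2, -0.4, -2.2]
opening: 0.0226
```

```bash
python3 -c "
from h import *
delta([.5306,.3727,.012],1.241)
d=cam('top','top13.png');s=cam('side','side13.png')
a=cv2.resize(d['pixels'][140:320,80:260,::-1],(400,400));b=cv2.resize(s['pixels'][250:430,100:320,::-1],(480,400));cv2.imwrite('pics/c13.png',cv2.resize(np.hstack([a,b]),(800,364)))"
```

```text
t 31.4667 pos [0.53   0.3703 0.1165] yaw 1.2397 tilt [-0.004 -0.002 -1.   ] F [-0.2 -0.4 -2.2] op 0.0226
units [0.11 0.   4.18] rz -0.01
```

View pics/c13.png

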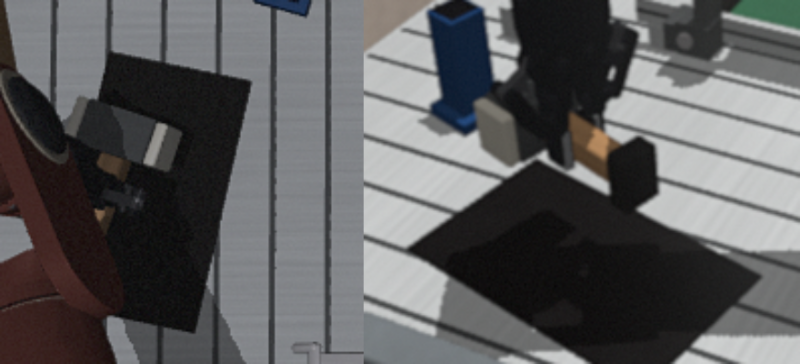

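The pose matches the one after lift-off. Lowering.

>>> step_arm:
  increments: "0.1 0 0.5 0 0 0;0 0 0.8 0 0 0;0 0 0.8 0 0 0;0 0 0.8 0 0 0;0 0 0.6 0 0 0;0 0 0.35 0 0 0;0 0 0.2 0 0 0;0 0 0.1 0 0 0;0 0 0 0 0 0;0 0 0 0 0 0"

```text
t: 32.4
tool_pos: [0.5331, 0.3745, 0.0167]
tool_rot: [2.556, 1.826, 0.003]
contact_force: [-0.3, -0.5, -2.4]
opening: 0.0228
```

>>> step_arm:
  increments: "0 0 0.04 0 0 0;0 0 0.04 0 0 0;0 0 0 0 0 0"

```text
t: 32.65
tool_pos: [0.5325, 0.3742, 0.0141]
tool_rot: [2.556, 1.827, 0.002]
contact_force: [-0.1, -0.3, -2.6]
opening: 0.0227
```

>>> step_arm:
  increments: "0 0 0.06 0 0 0;0 0 0.06 0 0 0;0 0 0.04 0 0 0;0 0 0 0 0 0"

```text
t: 32.98
tool_pos: [0.5322, 0.374, 0.0095]
tool_rot: [2.556, 1.827, -0.0]
contact_force: [-0.1, -0.4, -2.9]
opening: 0.0229
```

>>> step_arm:
  increments: "0 0 0.04 0 0 0;0 0 0 0 0 0"

```text
t: 33.15
tool_pos: [0.5323, 0.374, 0.0094]
tool_rot: [2.556, 1.827, -0.0]
contact_force: [-3.0, -1.2, 3.3]
opening: 0.0226
```

It is seated on the mat (the force changed sign). Release and rise.

>>> step_arm:
  increments: "0 0 0 0 0 0;0 0 0 0 0 0;0 0 0 0 0 0;0 0 0 0 0 0;0 0 0 0 0 0;0 0 0 0 0 0"
  fingers: 0.4

```text
t: 33.65
tool_pos: [0.5323, 0.374, 0.0085]
tool_rot: [-2.556, -1.827, -0.0]
contact_force: [-0.2, -0.3, 0.1]
opening: 0.0597
```

>>> step_arm:
  increments: "0 0 -0.4 0 0 0;0 0 -0.8 0 0 0;0 0 -1 0 0 0;0 0 -1 0 0 0;0 0 -1 0 0 0;0 0 -1 0 0 0;0 0 -1 0 0 0;0 0 -1 0 0 0;0 0 -1 0 0 0;0 0 0 0 0 0"

```text
t: 34.48
tool_pos: [0.5349, 0.3756, 0.2219]
tool_rot: [2.555, 1.826, 0.019]
contact_force: [0.9, 0.4, 1.4]
opening: 0.0598
```

>>> step_arm:
  increments: "-1 0 0 0 0 0;-1 0 0 0 0 0;-1 0 0 0 0 0;-1 0 0 0 0 0;-1 0 0 0 0 0;-1 0 0 0 0 0;-1 0 0 0 0 0;-1 0 0 0 0 0;-1 0 0 0 0 0;-1 0 0 0 0 0;-1 0 0 0 0 0;-1 0 0 0 0 0"

```text
t: 35.48
tool_pos: [0.4343, 0.0892, 0.2135]
tool_rot: [2.555, 1.827, 0.0]
contact_force: [0.1, -1.1, 0.1]
opening: 0.0598
```

>>> step_arm:
  increments: "-1 0 0 0 0 0;-1 0 0 0 0 0;-1 0 0 0 0 0;-1 0 0 0 0 0;-1 0 0 0 0 0;-1 0 0 0 0 0;-1 0 0 0 0 0;-1 0 0 0 0 0;-1 0 0 0 0 0;-1 0 0 0 0 0;-1 0 0 0 0 0;-1 0 0 0 0 0"

```text
t: 36.48
tool_pos: [0.3372, -0.1947, 0.2136]
tool_rot: [2.555, 1.826, 0.0]
contact_force: [-0.1, -0.2, 0.2]
opening: 0.0597
```

>>> step_arm:
  increments: "-0.5 0 0 0 0 0;0 0 0 0 0 0;0 0 0 0 0 0"

```text
t: 36.73
tool_pos: [0.3336, -0.2056, 0.2135]
tool_rot: [-2.557, -1.824, -0.001]
contact_force: [-0.1, 0.0, -0.3]
opening: 0.0601
```

```bash
python3 -c "
from h import *
look('c14')
cam('top','top15.png')"
```

```text
t 36.7333 pos [ 0.3336 -0.2056  0.2135] yaw 1.2393 tilt [ 0.  0. -1.] F [-0.1  0.  -0.3] op 0.0601
units [13.95  1.88  5.31] rz 12.47
```

View pics/c14.png

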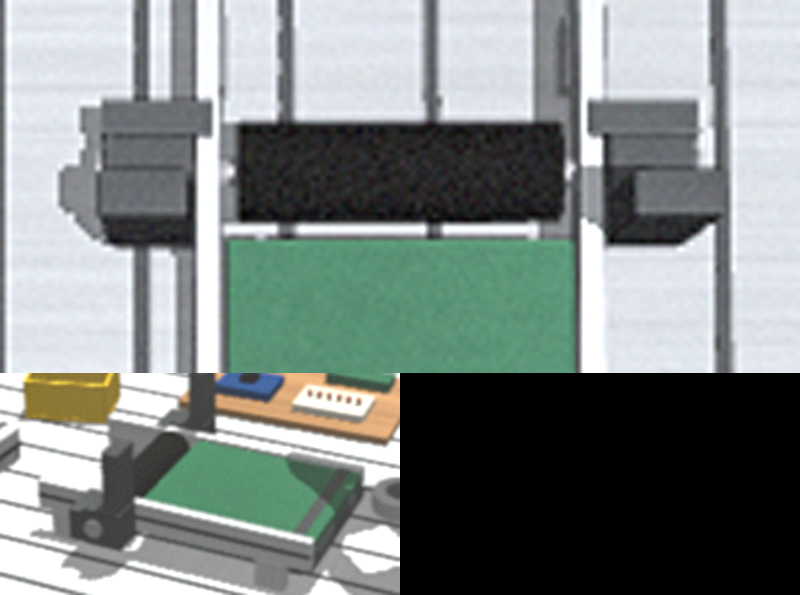

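View pics/top15.png

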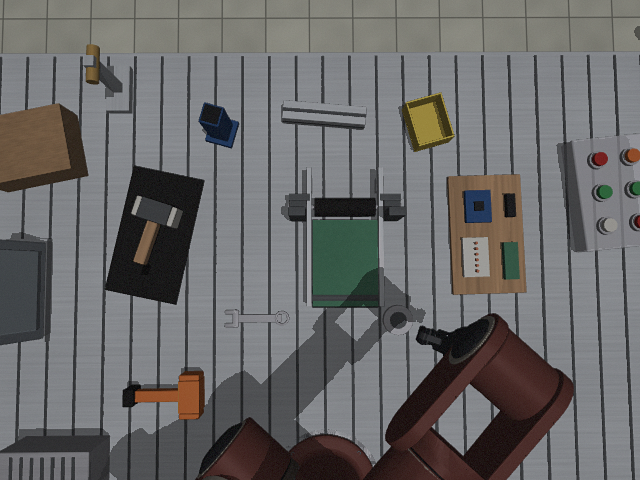

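View pics/c14s.png

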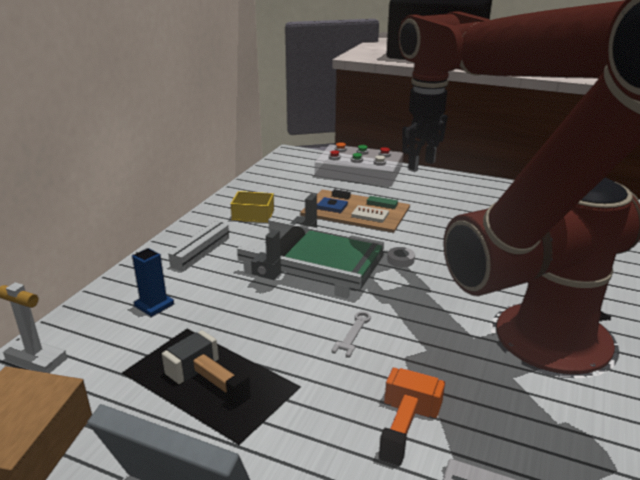

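The mallet lies on the mat at (157,212), both blocks sit against their stops at (296,207) and (393,207), and everything else looks unmoved. Handing in.

```bash
python3 -c "
from h import *
print(ctrl.finish_job())"
```

```text
the job is handed in; nothing more can be done
None
```

I tapped the roller home with the mallet, laid the mallet back on its mat, and handed the job in at about 37 s of the 64 s allowed. `finish_job` gives no verdict.

- **Tapping:** I used five taps on each lug, alternating ends, in steps of about 4–7 mm at roughly 3–6 N. By image measurement and the taps between, one end was never more than about 6 mm ahead of the other.
- **End stops:** On the last taps both ends stopped advancing and the force rose, to 13 N on the left and 15 N on the right. The top view shows both bearing blocks against their stops and the roller square.
- **Mallet and surroundings:** The mallet is back on the mat where it lay, within a pixel or two by eye. The other objects, including the orange look-alike, look unmoved. The gripper is clear of everything, and only the mallet touched the lugs.
- **Checks:** None failed or disagreed. The camera only resolves about 2 mm, so the final contact at the stops rests mainly on the force readings.

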